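# Insulation test of a capacitor: shut the hood, switch on, hold the test button

### The job

One of the two sockets of the bench tester holds a capacitor. With the fingertips, push the clear hood down over the sockets until it is fully shut, then press down the raised half of the rocker switch to switch the tester on, and then press the round test button beside the capacitor's own socket fully down and keep holding it: finish with the button still held down. Do not press the other socket's button, and leave the capacitor, the stopper and the other things on the bench where they are: nothing is lifted.

Things in the scene. Friction and masses are not known exactly. Their poses are not given: they have to be found in the camera images.
- tester: Grey instrument case, 138 mm along x, 252 along y, deck 88 high, fixed to the bench; origin under its centre, x to its rear, y to its left seen from the robot. Right half: two sockets under a clear hood. Left half: aluminium plate with two test buttons beside the sockets and, left of them, the rocker switch. Heights below are above the bench. Two terminals 12 mm high stand on the deck behind the rocker.
- hood (a joint): Opening angle of the clear hood (rad): 0 shut, at most 0.9; starts 0.5 to 0.8. Stiff hinge: stays where it is left, about 0.15 N m to move. L-shaped: top plate 118 mm from the hinge to the front edge, 100 wide, then an apron 42 mm long at right angles (hangs down when shut). Pushing straight down on the top plate 50 mm in front of the hinge line shuts it; on the apron it can jam.
- hood_hinge (a point): On the hood's hinge line (parallel to the tester's y), middle of the hood's width, at the hood's upper surface: 59 mm behind and 70 mm right of the tester's origin, 136 mm high, level with the top of the shut hood.
- hood_edge (a point): Middle of the hood's upper front edge, where the top plate meets the apron; moves with the hood. Shut: 136 mm high, 59 mm in front of the tester's origin.
- rocker (a joint): Tilt of the rocker switch (rad): 0 off (near half raised), 0.4 on (near half pressed level, far half raised). Snaps over past 0.2 and stays. About 4 N on the near half moves it.
- rocker_raised (a point): Upper face of the rocker's near half (the half to press), 14 mm from its pivot; the half is 21 mm long, 26 wide. 103 mm high when off, 98 when on (its face is then level). Pivot 12 mm behind and 82 mm left of the tester's origin; black frame 52 x 34 mm, 4 mm above the deck.
- button_far (a joint): Travel (m) of the test button of the far socket: 0 up, 0.006 fully down; springs back, 1.5 N to start, 5 N fully down.
- button_far_top (a point): Centre of the top of the far socket's test button: black, round, 25 mm wide, in a steel bezel 33 wide and 4 above the deck; top 100 mm high when up. 28 mm behind and 18 mm left of the tester's origin; 88 mm left of its socket, joined to it by a black line.
- button_near (a joint): Travel (m) of the test button of the near socket: 0 up, 0.006 fully down; springs back, 1.5 N to start, 5 N fully down.
- button_near_top (a point): Centre of the top of the near socket's test button, like the other one, 28 mm in front of and 18 mm left of the tester's origin; 56 mm nearer to the robot than the far button.
- nest_far (a point): Centre of the floor of the far socket (38 mm round, 22 deep, floor 66 mm high): 28 mm behind and 70 mm right of the tester's origin.
- nest_near (a point): Centre of the floor of the near socket: 28 mm in front of and 70 mm right of the tester's origin.
- capacitor: The capacitor to be tested: brown can 34 mm round, 58 high with two terminals; stands loose in one of the two sockets, 36 mm of it above the deck. Origin at the centre of its underside.
- stopper: Loose white stopper with a small knob, 43 mm high, 45 across its flange, that closes the unused socket. Origin at the centre of its underside.
- spare_a: Spare capacitor (34 mm round, 58 high) standing on the bench right of the tester; leave it.
- spare_b: Spare capacitor (34 mm round, 58 high) standing on the bench behind the tester; leave it.
- banana: Banana plug, 58 mm long, 12 thick, lying left of the tester; leave it.
- meter: Hand meter, 145 x 70 x 46 mm, lying behind the tester on the right; leave it.
- strip: Terminal strip, 62 x 19 x 17 mm, behind the tester; leave it.
- parts_bin: Open bin with screws, 106 x 72 x 42 mm, at the left; leave it.
- tape: Roll of tape, 62 mm round, 18 high, at the left; leave it.
Things that resemble listed ones, but are neither listed nor needed, are in the scene too. What is shaped like the capacitor but green is not meant.

How it is judged:
By the outcome, as a careful person would: the job done as asked, in the order asked, and still so for the second after the job is handed in, while the arm keeps its last pose, push and grip.
It also fails if it takes over 48 s, if anything falls off the work surface, if the arm or the gripper's body presses on something with over 40 N, if the wrist force passes 120 N, or if a joint passes its speed limit or range.

### The arm

A 7-joint arm with a two-finger parallel gripper is mounted at the origin on a cart in front of the work surface, level with it; the furniture and walls round the work are solid. World frame = base frame: x ahead of the robot, y to its left, z up, the work surface at z = 0. Lengths are in m, angles in rad, forces in N, time in s.
With the tool pointing down it reaches from about 0.425 to 0.925 m from the base axis. Payload 6.8 kg.
Tool frame: the origin (TCP) lies at the very end of the fingers, on their centre line; the grasp point (between the pads) lies 19 mm behind it (env.grasp_offset is the distance from the TCP to the grasp point, in m); z points along the fingers, y is the line along which they close (so a half turn about z gives the same grasp; the last joint's range is limited). The gripper opens to 88 mm and grips with 3 to 60 N. Pads are 20 mm wide; open, the fingers measure 115 mm over their backs; the gripper's body (75 mm by 178 mm) begins 61 mm behind the grasp point.
Start: joints at [1.241, 0.477, 0.022, 1.555, -0.011, 1.109, -0.083], TCP at [0.148, -0.658, 0.223] pointing down, gripper open.
Joint ranges: [-2.96, 2.96], [-0.34, 2.1], [-1.41, 1.46], [0.24, 2.44], [-1.37, 4.51], [0.17, 1.92], [-2.96, 2.96]. Speed limits (rad/s): [2.39, 2.39, 3.14, 3.14, 3.14, 3.14, 3.14].

### API

Orientations are given as a unit quaternion [x, y, z, w].
In Python, from rig import env, cams gives the robot as it stands. The module is installed in compiled form; this text tells all that it offers.
- The arm moves only by the tool jog_arm, never from a script. Its argument "plan" is a list of rows, each an object of numbers: "tx", "ty", "tz": the shift along the tool's x, y, z in cm; "ax", "ay", "az": the turn, a rotation vector about the tool's x, y, z in degrees. A call has 1 to 12 rows; each row shifts and turns the commanded pose from where the row before left it, along the tool's axes as they then stand; what a row does not reach is not made up. A row lasts 1/12 s, in which the tool goes at most 41.7 mm and 7.16 degrees, less where a joint would pass 70% of its speed; a pose out of reach is approached as far as the arm can. A call is refused whole if a number of a shift passes 4.17 or a number of a turn 7.16, either way. A call with a gripper value outside its range is refused whole. "gripper" is the opening, from 0 (shut) to 1 (fully open), set as the call begins (left out, the last holds). The fingers move at their own pace and stop on an object; "newtons" is the grip in N (left out, the last holds). Time passes only in rows, so rows that do not move let the fingers close. It gives the time, the measured TCP pose, the force, the opening and the grip force at its end, in the units of the state.
- env.state(): the state, without advancing time (a new reading comes with each control period).
- cams.snapshot(name): name is "scene" or "top" or "wrist"; returns (picture, depth): 480x640x3 uint8, red, green, blue; 480x640 float32, m along the optical axis (not along the pixel's ray), 0 where there is no reading.
- cams.camera_params(name): a dict with "vfov" (degrees; the focal length in pixels is half the picture's height over the tangent of half this angle, whatever the lens; pixels are square), "cx", "cy" (the principal point, pixels), "k1" (the pictures are not rectified: a ray, as slopes to the right and down, at radius r is drawn at 1 + k1 r^2 times it, then the intrinsics apply), "R" (3x3) and "t" (3): a world point X has camera coordinates R X + t. Camera axes: x right, y down, z forward; pixel columns grow to the right and rows downward; lengths in m; the calibration is good to about 2 mm. A picture is of the moment at which its call begins: read the wrist's pose just before it. camera_params takes no time and is no camera call; for the wrist camera it gives the pose at the moment of the call.
- env.close_job(): hands the job in; it is judged then, once.
Trained networks look in the newest picture that a camera, given by its name, has taken for a name from the list of things; names that differ only in an ending like _2 or _b are one class to them, and where a whole thing is asked for, a point or a joint stands for the part that bears it (a point fixed in the world has none). Each returns a list of dicts, best first, with "score" (0 to 1); they miss things now and then, are a little off and sometimes report something else, mostly with a low value. They report only what shows in the picture. A call takes as long as a camera call. They do not tell look-alikes from the thing itself.
- cams.search_frame(thing, camera): "location" ([x, y, z] in m, in world coordinates, good to about 4 mm: the middle of the surface that is visible of it).
- cams.regions_of(thing, camera): "mask" (480x640 bool, what is visible of it).
The state is a dict: "clock": time; "joint_positions": joint angles; "qd": joint speeds; "joint_torque": joint torques, N m; "eef_pos": TCP position; "tool_rot": TCP orientation; "contact_force": force on the tool from outside, world axes, zero at the start; "ft_torque": the same for the moment, N m; "gripper_width": finger opening in m; "grip_force": force on a finger pad.
Only numpy, scipy, OpenCV 4.12 (cv2) and the standard library are available. Lean on these libraries where they do the work, as an engineer would, in place of code of your own. Each camera call takes 0.05 s, during which the arm holds its last target. There are 200 camera calls.

## Working session

There is one attempt and no reset: what is moved stays moved. The work goes in short steps, Python scripts to look and compute and a tool call to move; the robot and the scene stay as the last step left them, time stands still between calls to the robot, and variables do not carry over. Pictures are saved under pics/ and viewed, at most 10 in all, crops included, and the job is handed in when it is done.

Besides the shell and the picture viewer there is one more tool, called after "Emit:" as name(argument=value, ...) on one line, values as JSON. jog_arm: Moves the arm, as the interface text tells. Its arguments: {"type":"object","properties":{"plan":{"type":"array","items":{"type":"object","properties":{"tx":{"type":"number"},"ty":{"type":"number"},"tz":{"type":"number"},"ax":{"type":"number"},"ay":{"type":"number"},"az":{"type":"number"}}}},"gripper":{"type":"number"},"newtons":{"type":"number"}},"required":["plan"]}

```bash
mkdir -p pics; cat > h.py <<'E'
from rig import env, cams
import numpy as np, cv2
def snap(n,f=None):
    p,d=cams.snapshot(n)
    if f: cv2.imwrite('pics/'+f,p[:,:,::-1])
    return p,d
def pix2w(n,d,uv):
    c=cams.camera_params(n); f=240/np.tan(np.radians(c['vfov'])/2)
    K=np.array([[f,0,c['cx']],[0,f,c['cy']],[0,0,1]])
    s=cv2.undistortPoints(np.array(uv,float).reshape(-1,1,2),K,np.array([c['k1'],0,0,0.]))[:,0]
    out=[]
    for (u,v),q in zip(uv,s):
        z=d[int(v),int(u)]; out.append(c['R'].T@(np.array([q[0]*z,q[1]*z,z])-c['t']))
    return np.array(out)
def w2pix(n,X):
    c=cams.camera_params(n); f=240/np.tan(np.radians(c['vfov'])/2)
    K=np.array([[f,0,c['cx']],[0,f,c['cy']],[0,0,1]])
    return cv2.projectPoints(np.array(X,float).reshape(-1,1,3),cv2.Rodrigues(np.array(c['R']))[0],np.array(c['t'],float),K,np.array([c['k1'],0,0,0.]))[0][:,0]
E
python3 - <<'E'
from h import *
np.set_printoptions(precision=4,suppress=True)
s=env.state(); print(s['eef_pos'],s['tool_rot'],s['clock'])
for n in ('scene','top'):
    snap(n,n+'0.png')
    for t in ('tester','capacitor','stopper','button_far_top','button_near_top','rocker_raised','hood_edge','nest_far','nest_near','hood_hinge'):
        print(n,t,[(np.round(r['location'],3).tolist(),round(r['score'],2)) for r in cams.search_frame(t,n)[:4]])
E
```

```text
[ 0.1484 -0.6579  0.2217] [ 0.9939  0.1107 -0.0002 -0.0009] 0.0
scene tester [([0.41, 0.103, 0.092], 0.71)]
scene capacitor [([0.396, 0.333, 0.041], 0.87), ([0.468, 0.305, 0.037], 0.81), ([0.408, 0.035, 0.113], 0.76)]
scene stopper [([0.467, 0.033, 0.095], 0.53)]
scene button_far_top [([0.468, 0.114, 0.098], 0.58), ([0.414, 0.055, 0.191], 0.35)]
scene button_near_top [([0.414, 0.113, 0.1], 0.52), ([0.411, 0.102, 0.091], 0.43)]
scene rocker_raised [([0.458, 0.179, 0.094], 0.49)]
scene hood_edge [([0.419, 0.053, 0.188], 0.6), ([0.415, 0.104, 0.091], 0.38)]
scene nest_far [([0.412, 0.103, 0.089], 0.94)]
scene nest_near [([0.408, 0.104, 0.09], 0.85), ([0.63, 0.056, 0.008], 0.28)]
scene hood_hinge [([0.417, 0.06, 0.19], 0.65)]
top tester [([0.439, 0.083, 0.091], 0.71)]
top capacitor [([0.405, 0.327, 0.05], 0.79), ([0.477, 0.295, 0.052], 0.78)]
top stopper [([0.654, 0.061, 0.015], 0.4)]
top button_far_top [([0.474, 0.115, 0.099], 0.63)]
top button_near_top [([0.419, 0.113, 0.103], 0.6)]
top rocker_raised [([0.454, 0.173, 0.102], 0.65), ([0.419, 0.113, 0.104], 0.31)]
top hood_edge [([0.44, 0.027, 0.189], 0.62)]
top nest_far [([0.438, 0.081, 0.096], 0.93)]
top nest_near [([0.438, 0.084, 0.096], 0.75)]
top hood_hinge [([0.442, 0.026, 0.187], 0.68)]
```

View pics/scene0.png

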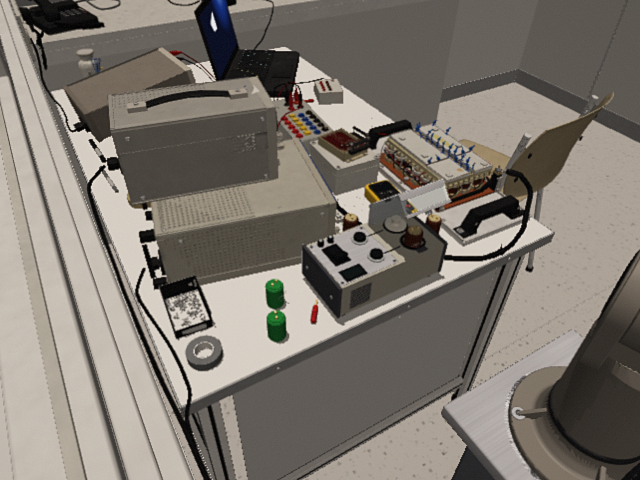

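View pics/top0.png

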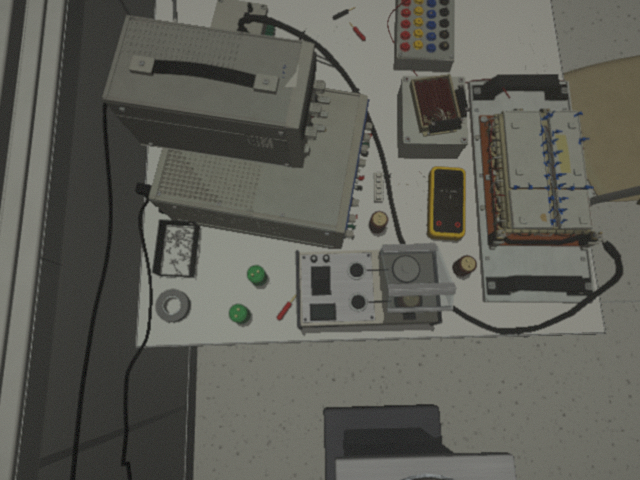

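```bash
python3 - <<'E'
from h import *
np.set_printoptions(precision=4,suppress=True)
p,d=snap('top'); 
vv,uu=np.mgrid[230:345,285:460]; uv=np.c_[uu.ravel(),vv.ravel()]
W=pix2w('top',d,uv); 
m=abs(W[:,2]-0.088)<.01
im=np.zeros((480,640),np.uint8); im[uv[m,1],uv[m,0]]=255
P=W[m]; print(m.sum(),np.median(P[:,2]))
# deck part only left of hood
r=cv2.minAreaRect(P[:,:2].astype(np.float32)*1000); print(r)
for q in('button_far_top','button_near_top','rocker_raised','hood_edge'):
    for n in ('top','scene'):
        if n=='scene' and q=='button_far_top': ps,ds=snap('scene')
        R=cams.regions_of(q,n)
        if R:
            k=R[0]['mask']; dd=d if n=='top' else ds
            y,x=np.nonzero(k); X=pix2w(n,dd,np.c_[x,y]); print(q,n,R[0]['score'],k.sum(),np.median(X,0),X[:,:].min(0),X.max(0))
c=p[225:345,280:470]; c=cv2.resize(c,None,fx=3,fy=3,interpolation=cv2.INTER_CUBIC)
c2=cv2.resize(ps[170:320,290:470],None,fx=2.4,fy=2.4,interpolation=cv2.INTER_CUBIC)
o=np.zeros((c.shape[0]+0,570,3),np.uint8);o[:]=c
cv2.imwrite('pics/c1.png',np.hstack([cv2.resize(o,(400,253)),cv2.resize(c2,(400,333))[:253]])[:,:,::-1]) if 0 else cv2.imwrite('pics/c1.png',cv2.resize(ps[170:320,290:470],None,fx=4,fy=4,interpolation=cv2.INTER_CUBIC)[:,:,::-1])
E
```

```text
6581 0.08859608481188558
((463.6300354003906, 103.63719177246094), (173.26104736328125, 270.0419616699219), 0.01757856458425522)
button_far_top top 0.63 167 [0.4733 0.1125 0.0991] [0.4611 0.1006 0.087 ] [0.4876 0.1243 0.1035]
button_far_top scene 0.54 116 [0.4724 0.1162 0.0987] [0.4627 0.1019 0.0898] [0.4872 0.1265 0.1022]
button_near_top scene 0.51 136 [0.4179 0.115  0.0983] [-0.1062  0.0926  0.0864] [0.4434 0.56   0.7213]
rocker_raised top 0.64 344 [0.4562 0.176  0.099 ] [0.4359 0.1618 0.0887] [0.4775 0.1895 0.1079]
rocker_raised scene 0.56 10711 [0.4138 0.1061 0.0877] [-0.1062 -0.0934 -0.002 ] [0.536  0.56   0.7213]
hood_edge top 0.95 4490 [0.4394 0.0279 0.1892] [ 0.3301 -0.0801 -0.002 ] [0.5354 0.1786 0.9547]
hood_edge scene 0.82 2031 [0.4175 0.0546 0.1903] [-0.1062 -0.1817 -0.0011] [0.6518 0.56   0.7213]
```

View pics/c1.png

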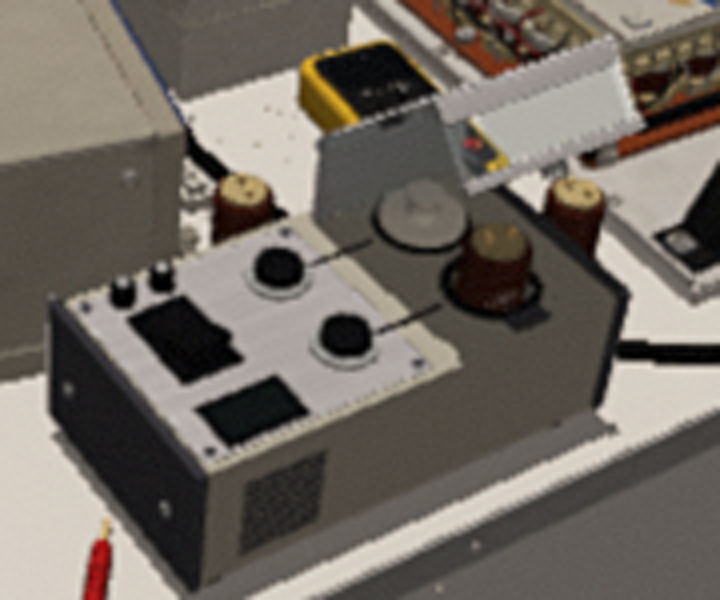

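Emit:
jog_arm(plan=[{"tz": -4,"az": 6.35},{"tz": -4,"az": 6.35},{"tz": -3,"tx": 2},{"tx": 3,"ty": -2.6},{"tx": 3,"ty": -2.6},{"tx": 3,"ty": -2.6},{"tx": 3,"ty": -2.6},{"tx": 3,"ty": -2.6},{"tx": 3,"ty": -2.6},{"tx": 3,"ty": -2.6},{"tx": 3,"ty": -2.6},{"tx": 3,"ty": -2.6}], gripper=0)

```text
schema error: expected keys tx, ty, tz, ax, ay, az
```

Emit:
jog_arm(plan=[{"tx": 0,"ty": 0,"tz": -4,"ax": 0,"ay": 0,"az": 6.35},{"tx": 0,"ty": 0,"tz": -4,"ax": 0,"ay": 0,"az": 6.35},{"tx": 2,"ty": 0,"tz": -3,"ax": 0,"ay": 0,"az": 0},{"tx": 3,"ty": -2.6,"tz": 0,"ax": 0,"ay": 0,"az": 0},{"tx": 3,"ty": -2.6,"tz": 0,"ax": 0,"ay": 0,"az": 0},{"tx": 3,"ty": -2.6,"tz": 0,"ax": 0,"ay": 0,"az": 0},{"tx": 3,"ty": -2.6,"tz": 0,"ax": 0,"ay": 0,"az": 0},{"tx": 3,"ty": -2.6,"tz": 0,"ax": 0,"ay": 0,"az": 0},{"tx": 3,"ty": -2.6,"tz": 0,"ax": 0,"ay": 0,"az": 0},{"tx": 3,"ty": -2.6,"tz": 0,"ax": 0,"ay": 0,"az": 0},{"tx": 3,"ty": -2.6,"tz": 0,"ax": 0,"ay": 0,"az": 0},{"tx": 3,"ty": -2.6,"tz": 0,"ax": 0,"ay": 0,"az": 0}], gripper=0)

```text
clock: 2.6
eef_pos: [0.4396, -0.423, 0.333]
tool_rot: [1.0, -0.0, 0.0, 0.0]
contact_force: [1.6, -0.7, 0.3]
gripper_width: 0.0114
grip_force: 0.0
```

Emit:
jog_arm(plan=[{"tx": 0.1,"ty": -4.1,"tz": 0,"ax": 0,"ay": 0,"az": 0},{"tx": 0.1,"ty": -4.1,"tz": 0,"ax": 0,"ay": 0,"az": 0},{"tx": 0.1,"ty": -4.1,"tz": 0,"ax": 0,"ay": 0,"az": 0},{"tx": 0.1,"ty": -4.1,"tz": 0,"ax": 0,"ay": 0,"az": 0},{"tx": 0.1,"ty": -4.1,"tz": 0,"ax": 0,"ay": 0,"az": 0},{"tx": 0.1,"ty": -4.1,"tz": 0,"ax": 0,"ay": 0,"az": 0},{"tx": 0.1,"ty": -4.1,"tz": 0,"ax": 0,"ay": 0,"az": 0},{"tx": 0.1,"ty": -4.1,"tz": 0,"ax": 0,"ay": 0,"az": 0},{"tx": 0.1,"ty": -4.1,"tz": 0,"ax": 0,"ay": 0,"az": 0},{"tx": 0.1,"ty": -4.1,"tz": 0,"ax": 0,"ay": 0,"az": 0},{"tx": 0.1,"ty": -3.5,"tz": 0,"ax": 0,"ay": 0,"az": 0},{"tx": 0,"ty": 0,"tz": 0,"ax": 0,"ay": 0,"az": 0}])

```text
clock: 3.6
eef_pos: [0.4491, 0.0282, 0.3334]
tool_rot: [1.0, 0.005, 0.001, -0.001]
contact_force: [0.3, 0.3, 1.0]
gripper_width: 0.0004
grip_force: 0.0
```

```bash
python3 - <<'E'
from h import *
np.set_printoptions(precision=4,suppress=True)
s=env.state(); print(s['eef_pos'],s['contact_force'])
p,d=snap('wrist','w1.png')
for t in ('button_far_top','button_near_top','rocker_raised','hood_edge','stopper','capacitor'):
    print(t,[(np.round(r['location'],3).tolist(),round(r['score'],2)) for r in cams.search_frame(t,'wrist')[:3]])
E
```

```text
[0.4491 0.0282 0.3334] [0.2614 0.2663 1.0317]
button_far_top [([0.476, 0.11, 0.104], 0.73), ([0.458, 0.175, 0.103], 0.6)]
button_near_top [([0.423, 0.108, 0.099], 0.66)]
rocker_raised [([0.456, 0.172, 0.093], 0.73)]
hood_edge [([0.455, 0.022, 0.184], 0.94)]
stopper []
capacitor [([0.484, 0.289, 0.049], 0.86), ([0.42, 0.113, 0.103], 0.73), ([0.416, 0.316, 0.045], 0.68)]
```

View pics/w1.png

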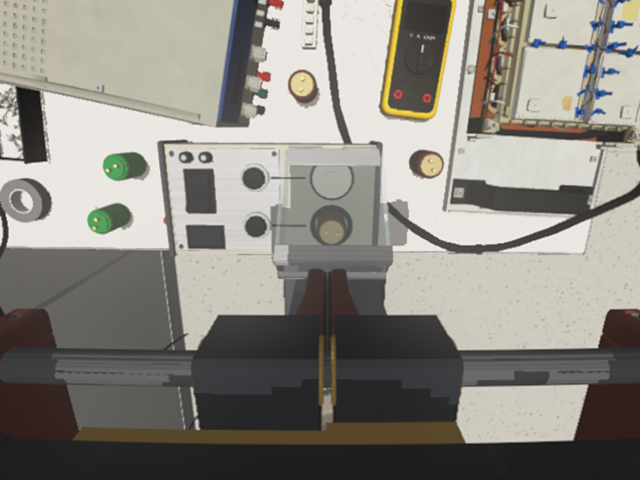

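Emit:
jog_arm(plan=[{"tx": 0.7,"ty": 0.5,"tz": 3,"ax": 0,"ay": 0,"az": 0},{"tx": 0,"ty": 0,"tz": 3.5,"ax": 0,"ay": 0,"az": 0},{"tx": 0,"ty": 0,"tz": 3.5,"ax": 0,"ay": 0,"az": 0},{"tx": 0,"ty": 0,"tz": 2.5,"ax": 0,"ay": 0,"az": 0},{"tx": 0,"ty": 0,"tz": 1,"ax": 0,"ay": 0,"az": 0},{"tx": 0,"ty": 0,"tz": 1,"ax": 0,"ay": 0,"az": 0},{"tx": 0,"ty": 0,"tz": 1,"ax": 0,"ay": 0,"az": 0},{"tx": 0,"ty": 0,"tz": 1,"ax": 0,"ay": 0,"az": 0},{"tx": 0,"ty": 0,"tz": 1,"ax": 0,"ay": 0,"az": 0},{"tx": 0,"ty": 0,"tz": 1,"ax": 0,"ay": 0,"az": 0},{"tx": 0,"ty": 0,"tz": 0.5,"ax": 0,"ay": 0,"az": 0}])

```text
clock: 4.87
eef_pos: [0.456, 0.0155, 0.1416]
tool_rot: [1.0, 0.0, -0.0, 0.0]
contact_force: [-0.9, -0.6, 1.0]
gripper_width: 0.0008
grip_force: 0.8
```

Emit:
jog_arm(plan=[{"tx": 0,"ty": -0.5,"tz": 0,"ax": 0,"ay": 0,"az": 0},{"tx": 0,"ty": 0,"tz": 0.3,"ax": 0,"ay": 0,"az": 0},{"tx": 0,"ty": 0,"tz": 0.3,"ax": 0,"ay": 0,"az": 0},{"tx": 0,"ty": 0,"tz": 0.2,"ax": 0,"ay": 0,"az": 0},{"tx": 0,"ty": 0,"tz": 0,"ax": 0,"ay": 0,"az": 0}])

```text
clock: 5.28
eef_pos: [0.4568, 0.0212, 0.1362]
tool_rot: [1.0, 0.0, 0.0, 0.0]
contact_force: [-6.1, 1.5, 16.6]
gripper_width: 0.0001
grip_force: 8.2
```

```bash
python3 - <<'E'
from h import *
np.set_printoptions(precision=4,suppress=True)
s=env.state(); print(s['eef_pos'],s['contact_force'])
p,d=snap('scene')
cv2.imwrite('pics/c2.png',cv2.resize(p[150:330,290:490],None,fx=3,fy=3,interpolation=cv2.INTER_CUBIC)[:,:,::-1])
E
```

```text
[0.4568 0.0212 0.1362] [-6.1015  1.5138 16.5509]
```

View pics/c2.png

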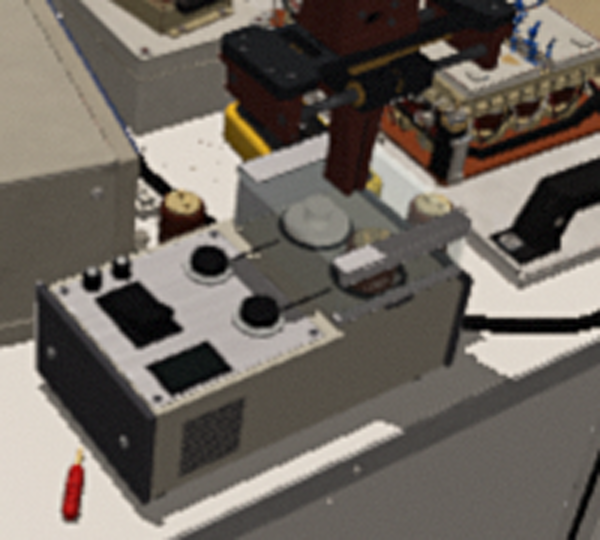

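Emit:
jog_arm(plan=[{"tx": 0,"ty": 0,"tz": 0.2,"ax": 0,"ay": 0,"az": 0},{"tx": 0,"ty": 0,"tz": 0,"ax": 0,"ay": 0,"az": 0}])

```text
clock: 5.5
eef_pos: [0.4569, 0.0212, 0.1359]
tool_rot: [1.0, 0.0, 0.0, 0.001]
contact_force: [-13.5, 0.4, 37.5]
gripper_width: 0.0004
grip_force: 18.8
```

Emit:
jog_arm(plan=[{"tx": 0,"ty": 0,"tz": -3,"ax": 0,"ay": 0,"az": 0},{"tx": 0,"ty": 0,"tz": -3,"ax": 0,"ay": 0,"az": 0},{"tx": -0.4,"ty": -3.9,"tz": 0,"ax": 0,"ay": 0,"az": 0},{"tx": -0.4,"ty": -3.9,"tz": 0,"ax": 0,"ay": 0,"az": 0},{"tx": -0.3,"ty": -3.9,"tz": 0,"ax": 0,"ay": 0,"az": 0},{"tx": -0.2,"ty": -3.7,"tz": 0,"ax": 0,"ay": 0,"az": 0},{"tx": 0,"ty": 0,"tz": 2,"ax": 0,"ay": 0,"az": 0},{"tx": 0,"ty": 0,"tz": 2,"ax": 0,"ay": 0,"az": 0},{"tx": 0,"ty": 0,"tz": 1,"ax": 0,"ay": 0,"az": 0},{"tx": 0,"ty": 0,"tz": 0,"ax": 0,"ay": 0,"az": 0}])

```text
clock: 6.33
eef_pos: [0.442, 0.1737, 0.1407]
tool_rot: [1.0, 0.0, -0.002, 0.001]
contact_force: [-0.1, -0.1, -0.5]
gripper_width: 0.0004
grip_force: 0.0
```

```bash
python3 - <<'E'
from h import *
np.set_printoptions(precision=4,suppress=True)
s=env.state(); print(s['eef_pos'],s['contact_force'])
p,d=snap('scene'); e=s['eef_pos'].copy() if hasattr(s['eef_pos'],'copy') else np.array(s['eef_pos'])
print(w2pix('scene',[e,[e[0],e[1],.1]]))
for t in ('button_far_top','button_near_top','rocker_raised','hood_edge'):
    print(t,[(np.round(r['location'],3).tolist(),round(r['score'],2)) for r in cams.search_frame(t,'scene')[:2]])
c=cv2.resize(p[180:320,290:470],None,fx=4,fy=4,interpolation=cv2.INTER_CUBIC)
cv2.imwrite('pics/c3.png',c[:,:,::-1])
E
```

```text
[0.442  0.1737 0.1407] [-0.1152 -0.075  -0.4677]
[[343.5233 239.0602]
 [342.3885 255.6409]]
button_far_top []
button_near_top [([0.415, 0.116, 0.1], 0.71)]
rocker_raised [([0.459, 0.178, 0.098], 0.76)]
hood_edge []
```

View pics/c3.png

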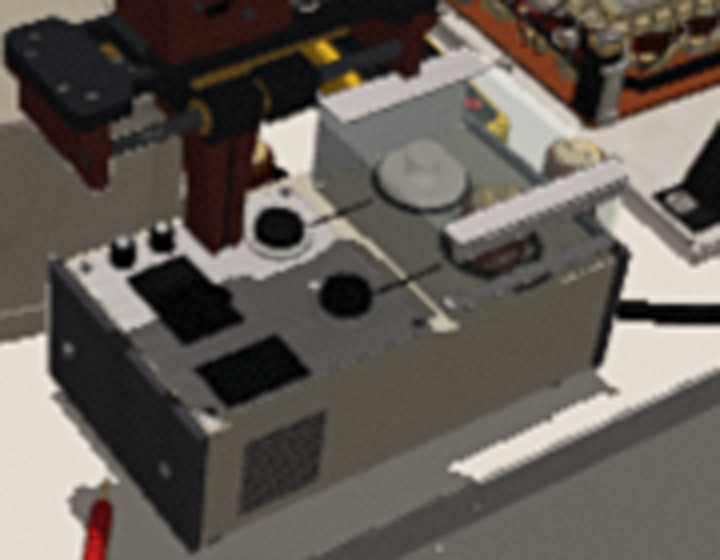

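Emit:
jog_arm(plan=[{"tx": 0,"ty": -0.2,"tz": 2,"ax": 0,"ay": 0,"az": 0},{"tx": 0,"ty": 0,"tz": 1,"ax": 0,"ay": 0,"az": 0},{"tx": 0,"ty": 0,"tz": 0.5,"ax": 0,"ay": 0,"az": 0},{"tx": 0,"ty": 0,"tz": 0.4,"ax": 0,"ay": 0,"az": 0},{"tx": 0,"ty": 0,"tz": 0.3,"ax": 0,"ay": 0,"az": 0},{"tx": 0,"ty": 0,"tz": 0.2,"ax": 0,"ay": 0,"az": 0},{"tx": 0,"ty": 0,"tz": 0,"ax": 0,"ay": 0,"az": 0}])

```text
clock: 7.17
eef_pos: [0.4436, 0.1766, 0.0987]
tool_rot: [1.0, 0.0, 0.0, -0.0]
contact_force: [0.3, -0.2, -0.9]
gripper_width: 0.0006
grip_force: 0.0
```

Emit:
jog_arm(plan=[{"tx": 0,"ty": 0,"tz": 0.2,"ax": 0,"ay": 0,"az": 0},{"tx": 0,"ty": 0,"tz": 0.1,"ax": 0,"ay": 0,"az": 0},{"tx": 0,"ty": 0,"tz": 0,"ax": 0,"ay": 0,"az": 0}])

```text
clock: 7.42
eef_pos: [0.4439, 0.1767, 0.098]
tool_rot: [1.0, -0.0, 0.001, 0.001]
contact_force: [-8.8, -4.1, 26.0]
gripper_width: 0.0003
grip_force: 13.0
```

Emit:
jog_arm(plan=[{"tx": 0,"ty": 0,"tz": -2.5,"ax": 0,"ay": 0,"az": 0},{"tx": 0,"ty": 0,"tz": -2.5,"ax": 0,"ay": 0,"az": 0},{"tx": -1.3,"ty": 3.2,"tz": 0,"ax": 0,"ay": 0,"az": 0},{"tx": -1.3,"ty": 3.2,"tz": 0,"ax": 0,"ay": 0,"az": 0},{"tx": 0,"ty": 0,"tz": 0,"ax": 0,"ay": 0,"az": 0},{"tx": 0,"ty": 0,"tz": 0,"ax": 0,"ay": 0,"az": 0}])

```text
clock: 7.92
eef_pos: [0.4172, 0.1107, 0.146]
tool_rot: [1.0, -0.002, 0.0, 0.001]
contact_force: [0.6, 0.5, -0.3]
gripper_width: 0.0005
grip_force: 0.0
```

```bash
python3 - <<'E'
from h import *
np.set_printoptions(precision=4,suppress=True)
s=env.state(); print(s['eef_pos'],s['contact_force'])
e=np.array(s['eef_pos'])
p,d=snap('scene'); q,dq=snap('wrist')
print(w2pix('scene',[e,[e[0],e[1],.1]]))
for n in('scene','wrist'):
  for t in ('button_near_top','rocker_raised'):
    print(n,t,[(np.round(r['location'],3).tolist(),round(r['score'],2)) for r in cams.search_frame(t,n)[:2]])
c=cv2.resize(p[180:320,290:470],None,fx=4,fy=4,interpolation=cv2.INTER_CUBIC)
cv2.imwrite('pics/c4.png',c[:,:,::-1])
cv2.imwrite('pics/w4.png',q[:,:,::-1])
E
```

```text
[0.4172 0.1107 0.146 ] [ 0.6143  0.5235 -0.2926]
[[380.4169 233.5984]
 [377.9374 252.3211]]
scene button_near_top []
scene rocker_raised [([0.459, 0.178, 0.093], 0.66)]
wrist button_near_top [([0.418, 0.113, 0.101], 0.7)]
wrist rocker_raised [([0.456, 0.171, 0.093], 0.7)]
```

View pics/c4.png

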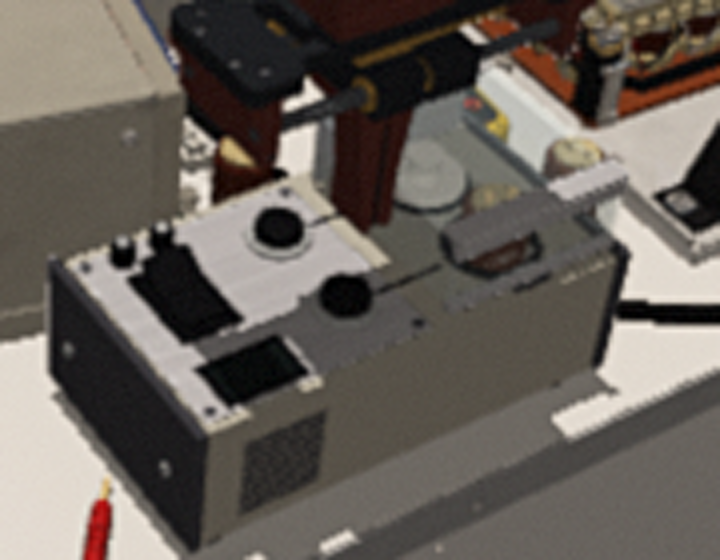

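View pics/w4.png

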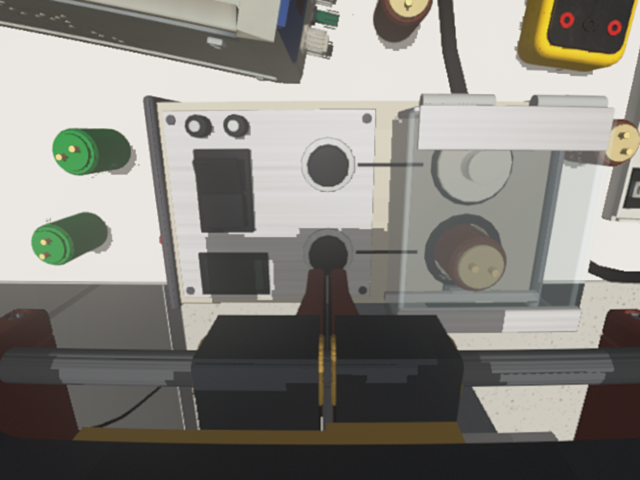

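Emit:
jog_arm(plan=[{"tx": 0,"ty": -0.2,"tz": 2,"ax": 0,"ay": 0,"az": 0},{"tx": 0,"ty": 0,"tz": 1.5,"ax": 0,"ay": 0,"az": 0},{"tx": 0,"ty": 0,"tz": 0.6,"ax": 0,"ay": 0,"az": 0},{"tx": 0,"ty": 0,"tz": 0.4,"ax": 0,"ay": 0,"az": 0},{"tx": 0,"ty": 0,"tz": 0.3,"ax": 0,"ay": 0,"az": 0},{"tx": 0,"ty": 0,"tz": 0.3,"ax": 0,"ay": 0,"az": 0},{"tx": 0,"ty": 0,"tz": 0.2,"ax": 0,"ay": 0,"az": 0},{"tx": 0,"ty": 0,"tz": 0,"ax": 0,"ay": 0,"az": 0}])

```text
clock: 8.88
eef_pos: [0.4172, 0.1149, 0.0941]
tool_rot: [1.0, 0.0, -0.0, 0.001]
contact_force: [-8.8, -1.3, 19.3]
gripper_width: 0.0008
grip_force: 9.6
```

Emit:
jog_arm(plan=[{"tx": 0,"ty": 0,"tz": 0.05,"ax": 0,"ay": 0,"az": 0},{"tx": 0,"ty": 0,"tz": 0,"ax": 0,"ay": 0,"az": 0},{"tx": 0,"ty": 0,"tz": 0,"ax": 0,"ay": 0,"az": 0}])

```text
clock: 9.13
eef_pos: [0.4173, 0.115, 0.094]
tool_rot: [1.0, 0.0, 0.0, 0.0]
contact_force: [-9.2, -2.2, 23.9]
gripper_width: 0.0005
grip_force: 12.2
```

```bash
python3 - <<'E'
from h import *
p,d=snap('scene')
cv2.imwrite('pics/c5.png',cv2.resize(p[180:320,290:470],None,fx=4,fy=4,interpolation=cv2.INTER_CUBIC)[:,:,::-1])
print(env.state()['eef_pos'],env.state()['contact_force'])
E
```

```text
[0.41728228 0.11491428 0.09396007] [-8.49391932 -0.64915283 24.55735146]
```

View pics/c5.png

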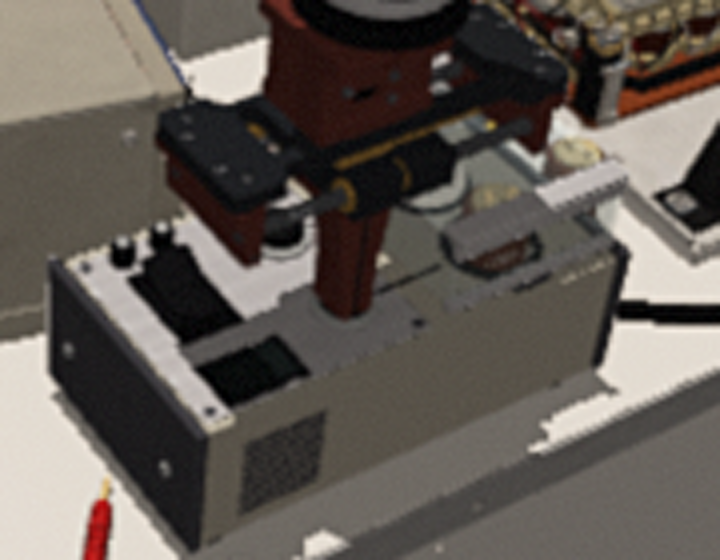

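The picture shows the fingers holding the near button down at about (345,305). The hood is shut, and the rocker's far half is raised, which means on.

```bash
python3 -c "
from rig import env
print(env.close_job())"
```

```text
the job is handed in; nothing more can be done
None
```

The hood is shut, the tester is switched on, and the near button, beside the capacitor's socket, is still held fully down; I handed the job in after about 9 s on the robot's clock, and no verdict came back.

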